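# Centre a shaker's drive with a tapered drift and pin it for transport

### The job

The small bench shaker has to be pinned before it is carried: under its cover plate the drive carriage has stopped off centre, so that its hole lies out of line with the black-ringed hole of the cover. Push the black-handled tapered drift down through both holes until its collar sits on the cover, which draws the carriage into line; take the drift out again and put it back in the wooden block, fully down; and push the red-handled lock pin through both holes, fully home. Feel your way, never push with more than 30 N, and leave the dish of seeds and the dropper bottle standing where they are.

Things in the scene. Friction and masses are not known exactly. Their poses are not given: they have to be found in the camera images.
- shaker: White bench shaker without its platform, housing 200 x 240 mm, fixed. Origin at the centre of its underside; x away from its front panel, z up. An aluminium cover plate, 170 x 200 x 6 mm, top 60 mm above the table, with the black-ringed lock hole in its middle, above the shaker's origin, 13 mm wide, sharp-edged. Four studs 14 mm high stand 112 mm from the hole; the rest of the cover is free.
- cover_hole (a point): Centre of the lock hole at the cover's top, 60 mm above the table. 7 mm below the cover's top lies the top of the brass drive carriage, 8 mm thick, with its own 13 mm hole, sharp-edged; below that the way is free down to the table.
- carriage (a joint): How far (m) the carriage's hole lies from the cover hole's axis; 0 in line. Starts at 5.0 to 6.3 mm, in ANY horizontal direction, which is not measured: find it by eye through the hole or by feel (a flat tip pressed lightly on the carriage drops free over its hole). The carriage slides only along that direction; moving it takes 7 N, and it stays where it is left.
- drift: Tapered steel drift with black ribbed round handle, 88 mm long, 0.09 kg, upright in one of the block's two holes at the start. Origin at the tip, z up along it. 4.5 mm across at the flat tip, widening over 32 mm to 12.4 mm, then straight to 46 mm; collar 26 mm across from 46 to 50 mm; handle 20 mm across (about 22 over its ribs) from 50 to 88 mm.
- drift_collar (a point): On the drift's axis at the underside of its collar, 46 mm from the tip. In the block it stands at the block's top; home in the lock hole it stands at the cover's top. Pushing the drift home takes 2 to 15 N; the collar that lands adds to that at once.
- lock_pin: Straight steel lock pin with red ribbed round handle, 78 mm long, 0.08 kg, upright in the block's other hole at the start. Origin at the tip, z up along it. Shank 36 mm long, 11.4 mm across, 7 mm at the tip (chamfer 3 mm high); collar 26 mm across from 36 to 40 mm; handle 20 mm across (about 22 over its ribs) from 40 to 78 mm.
- lock_pin_collar (a point): On the lock pin's axis at the underside of its collar, 36 mm from the tip. Home in the lock hole it stands at the cover's top.
- pin_block: Light wooden block, 70 x 130 x 52 mm, fixed to the table, with two through holes 14.5 mm in diameter for the drift and the pin, 80 mm apart along its y. Origin at the centre of its underside.
- block_hole_0 (a point): Mouth of the block's hole at its +y end, centre, 52 mm above the table. Drift or pin may start here.
- block_hole_1 (a point): Mouth of the block's hole at its -y end, centre, 52 mm above the table. Drift or pin may start here.
- seed_dish: Clear open dish with seeds, 92 mm across and 16 mm high, loose on the table left of the shaker's front. Origin at the centre of its underside.
- stain_bottle: Amber dropper bottle with a black teat, 36 mm across and 99 mm high, loose on the table behind the block. Origin at the centre of its underside.
There are look-alikes about, which are no part of the job. Leave any blue look-alike of the drift alone.

How it is judged:
By the outcome, as a careful person would: the job done as asked, in the order asked, and still so for the second after the job is handed in, with the robot touching nothing.
It also fails if it takes over 64 s, if anything falls off the work surface, if the arm or the gripper's body presses on something with over 40 N, if the wrist force passes 120 N, or if a joint passes its speed limit or range.

### The arm

A 6-joint arm with a two-finger parallel gripper is mounted at the origin on a cart in front of the work surface, level with it; the furniture and walls round the work are solid. World frame = base frame: x ahead of the robot, y to its left, z up, the work surface at z = 0. Lengths are in m, angles in rad, forces in N, time in s.
With the tool pointing down it reaches from about 0.325 to 0.775 m from the base axis. Payload 5.5 kg.
Tool frame: the origin (TCP) lies on the centre line of the jaws, within the pads' length; the fingertips stand 25 mm ahead of it and the grasp point (between the pads) lies 6 mm ahead of it (ctrl.tip_extent is the distance from the TCP to the fingertips, in m); z points along the fingers, y is the direction in which the jaws open and shut (so a half turn about z gives the same grasp; the last joint's range is limited). The gripper opens to 85 mm and grips with 20 to 120 N. Pads are 22 mm wide; open, the fingers measure 114 mm over their backs; the gripper's body (76 mm by 85 mm) begins 54 mm behind the grasp point. The pads swing forward as they close: fully open they stand 13 mm farther back than shut.
Start: joints at [-1.273, 0.091, 1.231, -0, 1.82, -0.057], TCP at [0.208, -0.563, 0.256] pointing down, gripper open.
Joint ranges: [-2.87, 2.87], [-0.86, 2.18], [0.17, 2.46], [-1.51, 4.65], [0.06, 2.69], [-2.65, 2.65]. Speed limits (rad/s): [2.57, 2.57, 3.01, 3.14, 3.14, 3.14].

### API

Orientations are given as a rotation vector (axis times angle).
In Python, from station import ctrl, release, grab, vision, ticket gives the robot as it stands. Calls block until the motion is done:
- ctrl.move_ptp(position, orientation): joint-space move of the TCP to a pose.
- ctrl.move_straight(position, attitude=None, max_speed=0.15, guard=None): straight line of the TCP; attitude=None keeps the orientation; max_speed is the mean speed in m/s. With guard (N) it stops when the force on the tool has changed by that much, and returns True; else False.
- ctrl.set_joints(angles): joint-space move.
- release() and grab(strength=None): open the fingers fully, or close them until they stop; strength is the grip in N (None keeps the last).
- ctrl.pause(seconds).
- ctrl.inverse_kinematics(position, orientation): joint angles nearest the present ones, or None.
- vision.get_image(name): name is "scene" or "top"; returns the picture (480x640x3 uint8, red, green, blue); there is no depth.
- vision.get_calibration(name): a dict with "fx", "fy", "cx", "cy" (pixels), "R" (3x3) and "t" (3): a world point X has camera coordinates R X + t. Camera axes: x right, y down, z forward; pixel columns grow to the right and rows downward; lengths in m; the calibration is good to about 2 mm. A picture is of the moment at which its call begins. get_calibration takes no time and is no camera call.
A pose or a line that the arm cannot do raises ctrl.Unreachable and nothing moves.
- ticket.sign_off(): hands the job in, once; it reports no verdict.
Readings, each from a call of its own:
- ctrl.read_t(): time.
- ctrl.read_qpos(): joint angles.
- ctrl.read_joint_velocities(): joint speeds.
- ctrl.read_joint_efforts(): joint torques, N m.
- ctrl.read_ee_pos(): TCP position.
- ctrl.read_tcp_rot(): TCP orientation.
- ctrl.read_contact_force(): force on the tool from outside, world axes, zero at the start.
- ctrl.read_torque(): the same for the moment, N m.
- ctrl.read_gripper_width(): finger opening in m.
Only numpy, scipy, OpenCV 4.12 (cv2) and the standard library are available. Lean on these libraries where they do the work, as an engineer would, in place of code of your own. Each camera call takes 0.05 s, during which the arm holds its last target. There are 200 camera calls.

## Working session

There is one attempt and no reset: what is moved stays moved. The work goes in short steps, each a Python script; the robot and the scene stay as the last script left them, time stands still between calls to the robot, and variables do not carry over. Pictures are saved under pics/ and viewed, about 8 in all and at most 12, crops included, and the job is handed in when it is done.

```bash
mkdir -p pics; ls; python3 - <<'E'
from station import ctrl,vision
import cv2,numpy as np
for n in("scene","top"):
    im=vision.get_image(n); cv2.imwrite(f"pics/{n}0.png",im[...,::-1])
    c=vision.get_calibration(n); R=np.array(c["R"]);t=np.array(c["t"]); print(n,c["fx"],c["fy"],c["cx"],c["cy"],"cam pos",-R.T@t, "\n",R)
print(ctrl.read_t(),ctrl.read_ee_pos(),ctrl.read_tcp_rot(),ctrl.tip_extent,ctrl.read_contact_force())
E
```

```text
pics
scene 557.7944207194313 557.7944207194313 313.97458749228093 240.41684547847987 cam pos [0.16875929 0.6882989  0.78188861] 
 [[-0.8913023  -0.45339153  0.00404108]
 [-0.29980741  0.58264514 -0.75540728]
 [ 0.34014075 -0.67450779 -0.65524309]]
top 571.4294211436534 571.4294211436534 327.44115207030234 247.34675429489383 cam pos [ 0.43458345 -0.04949074  1.35551215] 
 [[ 0.00380724 -0.99979821  0.01972432]
 [-0.99829375 -0.00494934 -0.05818157]
 [ 0.05826745 -0.01946916 -0.99811114]]
0.1 [ 0.20838331 -0.5624285   0.25525731] [-3.09055659e+00 -5.54084405e-01  3.11564832e-04] 0.025 [ 0.02126082 -0.27728951 -0.74225062]
```

View pics/scene0.png

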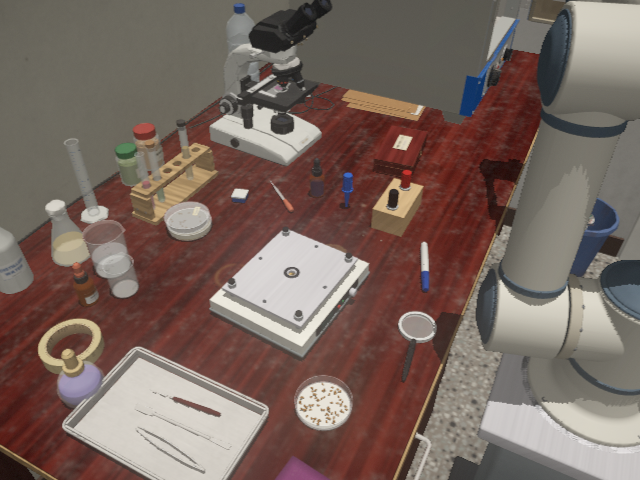

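View pics/top0.png

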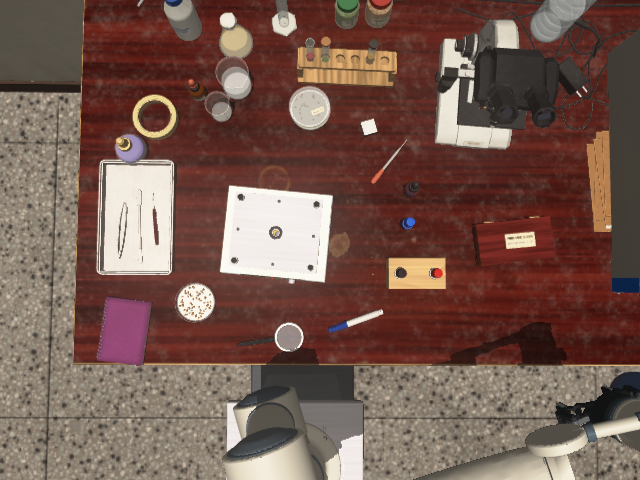

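In the top view the black drift is at (401,272) and the red lock pin at (436,272), both in the block. Possible mix-ups are the blue look-alike at (408,223), the black bottle teat at (411,188) and the far amber bottle at (197,90). The cover hole is at (276,232) in top and (291,272) in scene. Next I'll take one close composite crop to check the choice and look into the hole.

```bash
cat > h.py <<'E'
from station import ctrl,release,grab,vision,ticket
import cv2,numpy as np
from scipy.spatial.transform import Rotation as Ro
def cast(n,u,v,z):
    c=vision.get_calibration(n);R=np.array(c["R"]);t=np.array(c["t"]);o=-R.T@t
    d=R.T@np.array([(u-c["cx"])/c["fx"],(v-c["cy"])/c["fy"],1]);return o+d*(z-o[2])/d[2]
def proj(n,X):
    c=vision.get_calibration(n);p=np.array(c["R"])@X+np.array(c["t"]);return np.array([c["fx"]*p[0]/p[2]+c["cx"],c["fy"]*p[1]/p[2]+c["cy"]])
def crop(im,u,v,w,s):
    u,v=int(u),int(v);return cv2.resize(im[v-w:v+w,u-w:u+w],None,fx=s,fy=s,interpolation=cv2.INTER_CUBIC)
def avg(n,k=6): return np.mean([vision.get_image(n).astype(float) for _ in range(k)],0).astype(np.uint8)
def down(yaw): # jaws' y axis at angle: tool z down, x axis at yaw
    return (Ro.from_euler('z',yaw)*Ro.from_rotvec([np.pi,0,0])).as_rotvec()
E
python3 - <<'E'
from h import *
s=avg("scene");t=avg("top")
np.save("s.npy",s);np.save("t.npy",t)
a=np.hstack([crop(s,291,272,15,13),crop(t,276,232,15,13)])
b=np.hstack([crop(s,390,205,39,5),crop(t,415,250,39,5)])
b=b[:, :780];a=a[:,:780]
cv2.imwrite("pics/c1.png",np.vstack([x[:390] for x in (cv2.resize(a,(600,300)),cv2.resize(b,(600,300)))])[...,::-1])
hs=cv2.cvtColor(t,cv2.COLOR_RGB2HSV)
def blob(mask,u,v,r):
    m=np.zeros_like(mask);m[v-r:v+r,u-r:u+r]=mask[v-r:v+r,u-r:u+r]
    ys,xs=np.nonzero(m);return xs.mean(),ys.mean(),len(xs)
red=((hs[...,0]<8)|(hs[...,0]>172))&(hs[...,1]>170)&(hs[...,2]>110)
blk=t.max(2)<60
wood=(hs[...,0]>10)&(hs[...,0]<28)&(hs[...,1]>60)&(hs[...,2]>130)
print("blk",blob(blk,401,272,9),"red",blob(red,436,272,9))
m=np.zeros(wood.shape,np.uint8);m[245:300,375:460]=wood[245:300,375:460]
r=cv2.minAreaRect(np.argwhere(m)[:,::-1].astype(np.float32));print(r)
bp=cv2.boxPoints(r);print([cast("top",*p,.052)[:2].round(4) for p in bp], cast("top",*r[0],.052))
print(cast("top",*blob(blk,401,272,9)[:2],.094),cast("top",*blob(red,436,272,9)[:2],.094),cast("top",276,232,.06),cast("scene",291,272,.06))
E
```

```text
blk (np.float64(397.9166666666667), np.float64(271.9583333333333), 24) red (np.float64(437.59375), np.float64(272.8125), 64)
((416.5, 273.0), (30.0, 57.0), 90.0)
[array([ 0.487 , -0.2136]), array([ 0.4876, -0.3445]), array([ 0.419, -0.344]), array([ 0.4185, -0.2134])] [ 0.45293352 -0.27881274  0.052     ]
[ 0.45447614 -0.23020171  0.094     ] [ 0.45294793 -0.3182909   0.094     ] [0.54454382 0.04221352 0.06      ] [0.54085531 0.0443071  0.06      ]
```

View pics/c1.png

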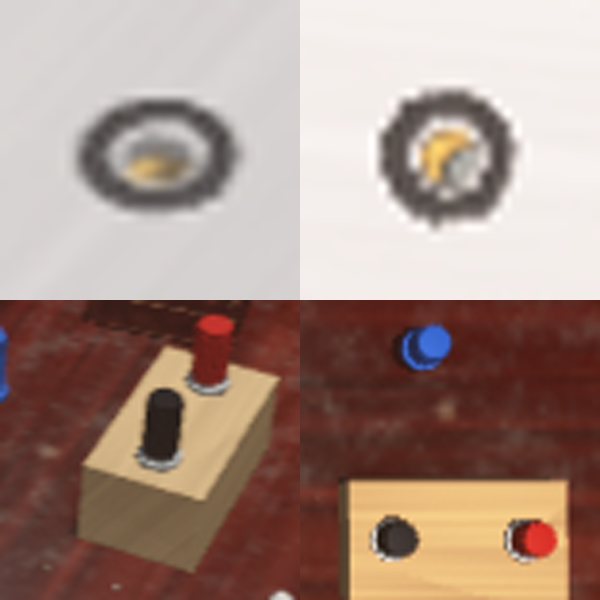

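The crop confirms the choice: a black-handled drift in the block's +y hole and a red-handled pin in the other, with the blue one standing outside. In the top crop brass shows at the upper left of the hole and the dark opening at the lower right, so the carriage hole is offset towards roughly (-x,-y). I'll refine that with masks and grab the drift.

```bash
python3 - <<'E'
from h import *
s=np.load("s.npy");t=np.load("t.npy")
P={}
for n,im,(u,v) in(("top",t,(276,232)),("scene",s,(292,272))):
    w=11;c=im[v-w:v+w+1,u-w:u+w+1].astype(float);c=cv2.resize(c,None,fx=8,fy=8,interpolation=cv2.INTER_CUBIC)
    m=(c.max(2)<140).astype(np.uint8)
    k=max(cv2.findContours(m,cv2.RETR_EXTERNAL,cv2.CHAIN_APPROX_NONE)[0],key=cv2.contourArea)
    e=cv2.fitEllipse(k);f=lambda p:((p[0]+.5)/8-.5+u-w,(p[1]+.5)/8-.5+v-w)
    p=f(e[0]);P[n]=cast(n,*p,.06);print(n,p,e[1],P[n])
    inner=np.hypot(*(np.indices(m.shape)[::-1]-np.array(e[0])[:,None,None]))<min(e[1])*.3
    y=inner&(c[...,0]-c[...,2]>45);q=f(np.argwhere(y)[:,::-1].mean(0));d=cast(n,*q,.053)-P[n];print("brass",q,d[:2],np.degrees(np.arctan2(d[1],d[0])),y.sum()/inner.sum())
D=np.array([cast("top",401.7,272.4,.094),cast("scene",0,0,.094)])[0];print(D)
# drift top in scene
print(proj("scene",np.array([.453,-.2388,.094])),proj("top",np.array([.453,-.2388,.094])))
for yaw in np.radians([90,-90,60,-60,45,-45]):
    for X in([.453,-.239,.086],[.543,.043,.13]): 
        q=ctrl.inverse_kinematics(X,down(yaw));print(np.degrees(yaw),None if q is None else np.round(q,2))
E
```

```text
top (275.1929626464844, 232.1323413848877) (100.63506317138672, 102.29525756835938) [0.54423227 0.04404054 0.06      ]
brass (np.float64(274.7377058554437), np.float64(231.59269213174747)) [0.00182287 0.00155441] 40.45507602385878 0.3812347401464946
scene (291.2983617782593, 272.0413999557495) (87.75041198730469, 124.09722137451172) [0.54031067 0.04415079 0.06      ]
brass (np.float64(290.4537037037037), np.float64(273.38168724279836)) [ 0.00328208 -0.00238163] -35.96639804670165 0.22293577981651377
[ 0.45353448 -0.23858852  0.094     ]
[392.07977217 190.11859027] [401.79626436 272.64224474]
90.0 [-0.55 -0.11  1.73  0.    1.52 -0.55]
90.0 [ 0.02 -0.05  1.59 -0.    1.59  0.02]
-90.0 [-0.55 -0.11  1.73 -0.    1.52  2.59]
-90.0 None
59.99999999999999 [-0.55 -0.11  1.73 -0.    1.52 -0.03]
59.99999999999999 [ 0.02 -0.05  1.59 -0.    1.59  0.54]
-59.99999999999999 [-0.55 -0.11  1.73 -0.    1.52  2.07]
-59.99999999999999 [ 0.02 -0.05  1.59 -0.    1.59  2.63]
45.0 [-0.55 -0.11  1.73 -0.    1.52  0.23]
45.0 [ 0.02 -0.05  1.59 -0.    1.59  0.8 ]
-45.0 [-0.55 -0.11  1.73 -0.    1.52  1.8 ]
-45.0 [ 0.02 -0.05  1.59 -0.    1.59  2.37]
```

```bash
python3 - <<'E'
from h import *
o=down(np.pi/2)
release()
ctrl.move_ptp([.453,-.2388,.19],o)
print(ctrl.read_t(),ctrl.read_ee_pos(),ctrl.read_contact_force())
print(ctrl.move_straight([.453,-.2388,.086],guard=6), ctrl.read_ee_pos())
grab(70);print("w",ctrl.read_gripper_width(),ctrl.read_contact_force())
ctrl.move_straight([.453,-.2388,.19]);print("F",ctrl.read_contact_force(),ctrl.read_gripper_width())
ctrl.move_straight([.5425,.044,.19],max_speed=.2);ctrl.pause(.2)
print(ctrl.read_t(),ctrl.read_ee_pos(),ctrl.read_contact_force())
s=avg("scene",3);a=proj("scene",np.array([.5425,.044,.11]));print("tip expected",a,proj("scene",np.array([.5425,.044,.06])))
cv2.imwrite("pics/c2.png",crop(s,291,240,50,6)[...,::-1])
E
```

```text
2.4333 [ 0.4528158  -0.23971446  0.19031194] [ 0.46436872 -0.19170657  0.09896867]
False [ 0.45342417 -0.23929278  0.08708257]
w 0.01815533030779988 [-0.68329837 -0.13670363  3.23719167]
F [ 0.13585903  0.36662197 -1.78915801] 0.018213228154028278
6.575 [0.54245729 0.04333773 0.19007656] [-0.27348121 -0.59296112 -1.56087906]
tip expected [289.64026855 251.60753195] [290.30183789 271.61433124]
```

View pics/c2.png

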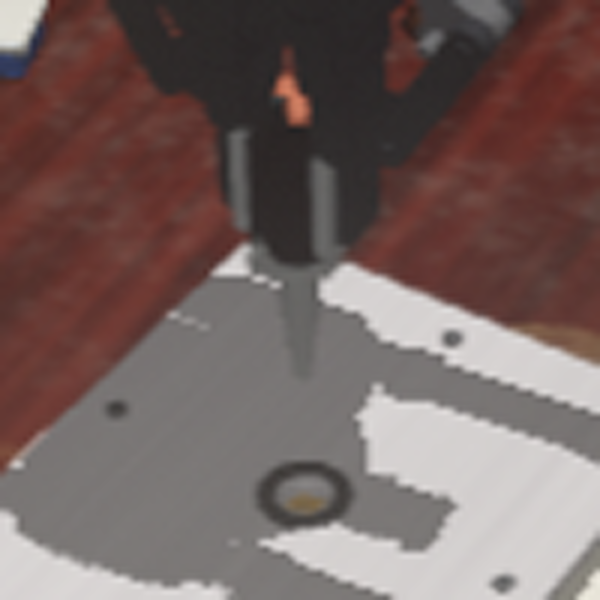

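The tip shows at about (291.7,253) and the hole at (291.8,272.5), so the drift hangs on the hole's axis to about 1 mm. Next I'll probe by feel, starting 2.8 mm towards the carriage hole.

```bash
cat >> h.py <<'E'
TT=.081
def probe(xy,ztip=.044,g=3.,sp=.02,up=.066):
    ctrl.move_straight([*xy,up+TT],max_speed=.08)
    f0=np.array(ctrl.read_contact_force())
    hit=ctrl.move_straight([*xy,ztip+TT],max_speed=sp,guard=g)
    p=np.array(ctrl.read_ee_pos());f=np.array(ctrl.read_contact_force())-f0
    print("probe",np.round(xy,4),"hit",hit,"tip z mm",round((p[2]-TT)*1e3,1),"xy",p[:2].round(4),"dF",f.round(1),"t",round(ctrl.read_t(),1),flush=True)
    return hit,p[2]-TT
E
python3 - <<'E'
from h import *
C=np.array([.5425,.044]);d=np.array([-.76,-.65])
for a in(.0028,.0045,.001):
    hit,z=probe(C+a*d)
    if not hit: break
E
```

```text
probe [0.5404 0.0422] hit False tip z mm 44.2 xy [0.5405 0.0423] dF [ 1.1 -0.8 -0.1] t 8.7
```

The tip dropped through both holes on the first try, down to 44 mm. Next I'll press down in small steps, moving back to the axis and yielding to side force.

```bash
cat >> h.py <<'E'
def press(C,off,z0,z1,blend,f0,step=.003,fmax=24.,k=.0001,dead=5.,sp=.03):
    """descend tip z0->z1; off shrinks to 0 between blend[0] and blend[1]; yields sideways to force"""
    adj=np.zeros(2);z=z0
    for _ in range(40):
        z=max(z-step,z1);w=np.clip((z-blend[1])/(blend[0]-blend[1]),0,1)
        xy=C+off*w+adj
        f=np.array(ctrl.read_contact_force())-f0
        g=max(fmax-max(f[2],0),2)
        hit=ctrl.move_straight([*xy,z+TT],max_speed=sp,guard=g)
        p=np.array(ctrl.read_ee_pos());f=np.array(ctrl.read_contact_force())-f0
        print("z",round((p[2]-TT)*1e3,1),"cmd",round(z*1e3,1),"xy",p[:2].round(4),"F",f.round(1),"hit",hit,flush=True)
        L=np.hypot(*f[:2])
        if L>dead: adj+=k*f[:2]*(1-dead/L)
        if f[2]>fmax-2 or hit:break
        if z<=z1:break
    return adj
E
python3 - <<'E'
from h import *
C=np.array([.5425,.044]);d=np.array([-.76,-.65])
f0=np.array([-.27,-.59,-1.56])
print(press(C,.0028*d,.0442,.015,(.044,.022),f0),ctrl.read_t())
E
```

```text
z 41.0 cmd 41.2 xy [0.5408 0.0425] F [2.4 1.2 0.1] hit False
z 38.5 cmd 38.2 xy [0.5412 0.0425] F [2.4 0.  3. ] hit False
z 36.1 cmd 35.2 xy [0.5415 0.0427] F [0.6 0.1 6.9] hit False
z 33.1 cmd 32.2 xy [0.5418 0.043 ] F [ 0.3 -0.5  7. ] hit False
z 30.2 cmd 29.2 xy [0.542  0.0432] F [0.4 0.3 8.2] hit False
z 27.2 cmd 26.2 xy [0.5423 0.0436] F [-1.6  0.5  7.9] hit False
z 24.0 cmd 23.2 xy [0.5424 0.0438] F [-0.8  1.2  6.9] hit False
z 20.9 cmd 20.2 xy [0.5425 0.0438] F [-0.5 -0.1  7.5] hit False
z 17.6 cmd 17.2 xy [0.5424 0.0438] F [-0.9 -1.1  6.5] hit False
z 15.3 cmd 15.0 xy [0.5424 0.0438] F [0.1 0.7 7.2] hit False
[0. 0.] 11.1667
```

```bash
python3 - <<'E'
from h import *
C=np.array([.5425,.044])
f0=np.array([-.27,-.59,-1.56])
hit=ctrl.move_straight([*C,.010+TT],max_speed=.012,guard=9)
ctrl.pause(.2)
print(hit,(np.array(ctrl.read_ee_pos())-[0,0,TT]).round(4),(ctrl.read_contact_force()-f0).round(1),ctrl.read_t())
s=avg("scene",3);cv2.imwrite("pics/c3.png",crop(s,291,255,35,8)[...,::-1])
E
```

```text
True [0.5424 0.0438 0.0135] [-1.1  0.5  5.2] 11.6917
```

View pics/c3.png

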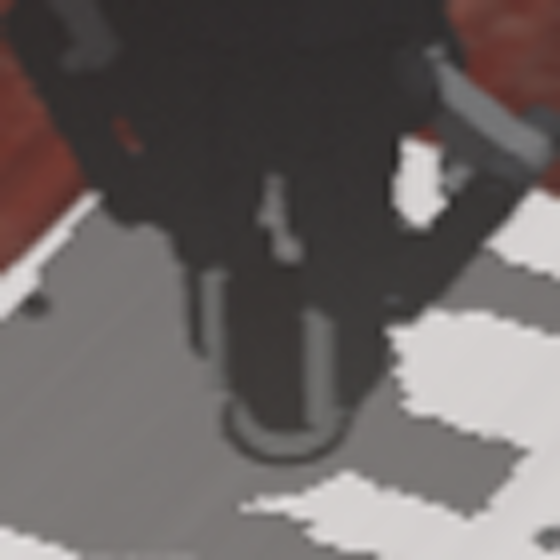

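The collar appears to lie on the ring. I'll press again to confirm that it's hard down, then pull the drift out and go back above the block.

```bash
python3 - <<'E'
from h import *
C=np.array([.5425,.044]);f0=np.array([-.27,-.59,-1.56])
hit=ctrl.move_straight([*C,.007+TT],max_speed=.012,guard=13)
print(hit,(np.array(ctrl.read_ee_pos())-[0,0,TT]).round(4),(ctrl.read_contact_force()-f0).round(1),ctrl.read_t())
ctrl.move_straight([*C,.071+TT],max_speed=.1);print((ctrl.read_contact_force()-f0).round(1),ctrl.read_gripper_width())
B=[.453,-.2388]
ctrl.move_straight([C[0],C[1],.19],max_speed=.15)
ctrl.move_straight([*B,.19],max_speed=.2)
ctrl.move_straight([*B,.060+TT],max_speed=.12);ctrl.pause(.1)
f1=np.array(ctrl.read_contact_force())
hit=ctrl.move_straight([*B,.010+TT],max_speed=.05,guard=5)
print("block",hit,(np.array(ctrl.read_ee_pos())-[0,0,TT]).round(4),(ctrl.read_contact_force()-f1).round(1),ctrl.read_t())
E
```

```text
True [0.5424 0.0438 0.0135] [0.  0.5 6. ] 12.1333
[-1.2  0.4  0.1] 0.01804441714338932
block False [ 0.4531 -0.2389  0.0104] [-0.5  1.1 -0.3] 16.7
```

```bash
python3 - <<'E'
from h import *
B=[.453,-.2388];P=[.453,-.3188]
hit=ctrl.move_straight([*B,.000+TT],max_speed=.02,guard=6)
p=ctrl.read_ee_pos();print("seat",hit,(np.array(p)-[0,0,TT]).round(4),ctrl.read_t())
release();ctrl.move_straight([*B,.16])
ctrl.move_straight([*P,.16],max_speed=.2);ctrl.pause(.1)
print(ctrl.read_t(),ctrl.read_ee_pos())
s=avg("scene",3);t=avg("top",3);np.save("t2.npy",t)
a=np.hstack([crop(s,395,200,35,4),crop(t,275,232,14,10)])
cv2.imwrite("pics/c4.png",a[...,::-1])
E
```

```text
seat True [ 0.4531 -0.239   0.0055] 17.0583
19.0167 [ 0.45300399 -0.31763679  0.15950583]
```

View pics/c4.png

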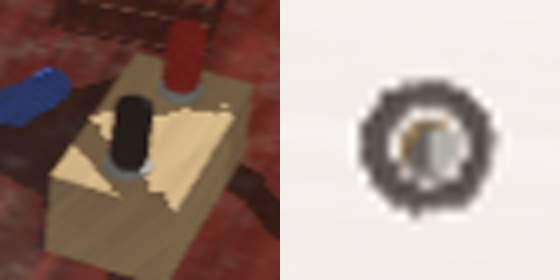

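The drift is back with its collar on the block, and the hole now lies nearly in line. But the blue look-alike appears tilted, so I'll check the full view.

```bash
python3 - <<'E'
from h import *
s=vision.get_image("scene");t=np.load("t2.npy")
a=np.hstack([cv2.resize(s[130:250,280:430],None,fx=2.6,fy=2.6,interpolation=cv2.INTER_CUBIC)[:312],cv2.resize(t[170:290,340:490],None,fx=2.6,fy=2.6,interpolation=cv2.INTER_CUBIC)])
cv2.imwrite("pics/c5.png",a[...,::-1])
E
```

```text
(no output)
```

View pics/c5.png

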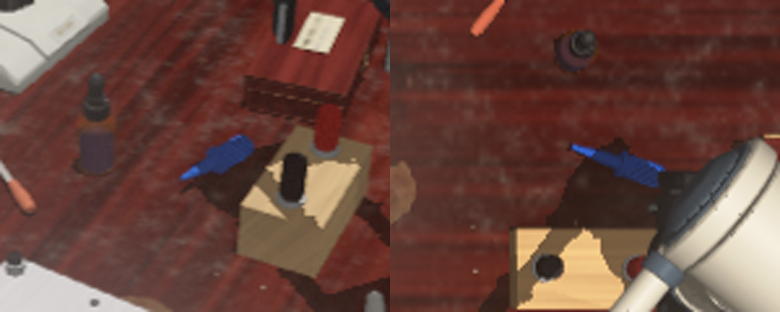

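The scene view shows the blue look-alike lying on its side at about (363,190). It was standing before, and I didn't handle it. It's clear of the pin's path and the instruction is to leave it alone, so it stays. The stain bottle at (317,180) is upright. Next is the lock pin.

```bash
python3 - <<'E'
import h
from h import *
P=[.453,-.3188];C=np.array([.5424,.0438])
print(ctrl.move_straight([*P,.086],guard=6),ctrl.read_ee_pos())
h.TT=ctrl.read_ee_pos()[2]-.016
grab(70);print("w",ctrl.read_gripper_width(),"TT",h.TT)
ctrl.move_straight([*P,.19]);ctrl.move_straight([*C,.19],max_speed=.2);ctrl.pause(.2)
f0=np.array(ctrl.read_contact_force());print(f0,ctrl.read_ee_pos(),ctrl.read_t())
s=avg("scene",3);print(proj("scene",np.array([*C,.19-h.TT])))
cv2.imwrite("pics/c6.png",crop(s,291,250,40,6)[...,::-1])
E
```

```text
False [ 0.45325076 -0.31901844  0.08672229]
w 0.018370162017346814 TT 0.07072228647576852
[ 0.40915841  0.86955578 -0.32064958] [0.54239559 0.04329351 0.19005882] 23.6917
[289.61590251 247.70118219]
```

View pics/c6.png

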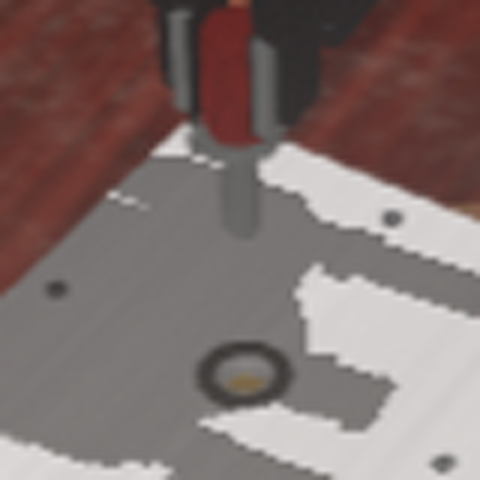

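The pin hangs upright above the hole, with its tip at about (291,248), less than 1 px from the hole's column. I'll feel my way in.

```bash
python3 - <<'E'
import h
from h import *
h.TT=.0707;C=np.array([.5424,.0438]);f0=np.array([.41,.87,-.32])
ok=False
for dx,dy in[(0,0),(-.0012,0),(.0012,0),(0,.0012),(0,-.0012),(-.0015,-.0015),(.0015,.0015),(.0015,-.0015),(-.0015,.0015)]:
    hit,z=probe(C+[dx,dy],ztip=.040,g=5,sp=.03)
    if not hit: ok=True;break
print(ok,ctrl.read_ee_pos(),(ctrl.read_contact_force()-f0).round(1),ctrl.read_t())
E
```

```text
probe [0.5424 0.0438] hit False tip z mm 40.3 xy [0.5425 0.0438] dF [-0.6  0.6 -1.3] t 25.7
True [0.5425387  0.04380375 0.11098601] [-1.  -0.9 -1. ] 25.675
```

Through both plates with no contact (tip at 40 mm, below the carriage). Now down to the collar.

```bash
python3 - <<'E'
import h
from h import *
h.TT=.0707;C=np.array([.5424,.0438]);f0=np.array(ctrl.read_contact_force())
press(C,np.zeros(2),.040,.0255,(1,0),f0,step=.005)
for g in(9,14):
    hit=ctrl.move_straight([*C,.018+h.TT],max_speed=.012,guard=g)
    p=ctrl.read_ee_pos();print("seat",hit,(np.array(p)-[0,0,h.TT]).round(4),(ctrl.read_contact_force()-f0).round(1),ctrl.read_t())
release();ctrl.move_straight([*C,.18]);ctrl.move_ptp([.40,-.10,.28],down(np.pi/2))
print(ctrl.read_t())
s=avg("scene",3);t=avg("top",3)
cv2.imwrite("pics/c7.png",np.hstack([crop(s,345,232,85,2.2)[:374],crop(s,291,265,25,7.48)[:374]])[...,::-1])
cv2.imwrite("pics/f_top.png",t[...,::-1]);cv2.imwrite("pics/f_scene.png",s[...,::-1])
a=np.load("s.npy").astype(int)  # dish/bottle change check
for nm,(u,v,r) in dict(dish=(324,402,34),bottle=(317,178,20)).items():
    D=np.abs(s[v-r:v+r,u-r:u+r].astype(int)-a[v-r:v+r,u-r:u+r]).max(2);print(nm,D.mean().round(1),(D>40).mean().round(3))
E
```

```text
z 34.7 cmd 35.0 xy [0.5422 0.0438] F [0.5 0.1 0.8] hit False
z 29.6 cmd 30.0 xy [0.5422 0.0438] F [1.3 0.1 1. ] hit False
z 25.1 cmd 25.5 xy [0.5423 0.0438] F [ 1.3 -0.   0.3] hit False
seat True [0.5426 0.0438 0.0239] [-0.1  0.4  4.9] 26.9667
seat True [0.5426 0.0438 0.0239] [0.3 0.  5. ] 27.225
29.5083
dish 1.3 0.0
bottle 1.1 0.0
```

View pics/c7.png

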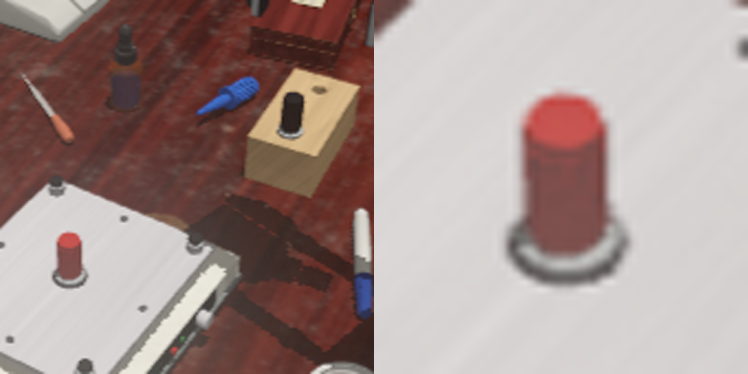

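View pics/f_scene.png

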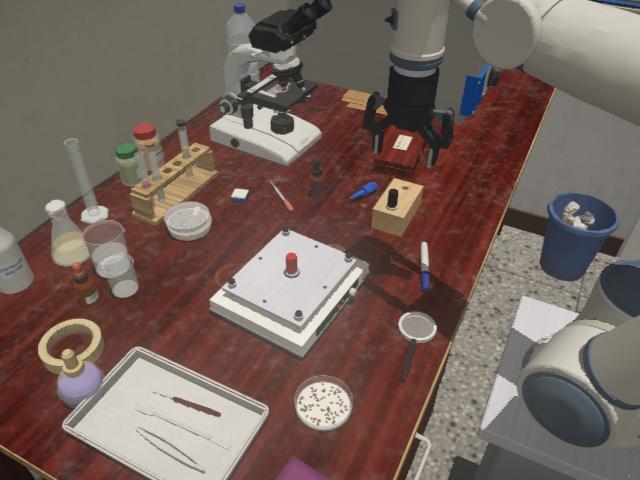

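The red pin stands with its collar flat on the ring at (291,265), and the drift is seated in the block at (392,200). The dish and bottle haven't moved, and the robot is clear. Handing in.

```bash
python3 -c "
from h import *
print(ticket.sign_off(),ctrl.read_t())"
```

```text
the job is handed in; nothing more can be done
the job is handed in; nothing more can be done
```

The shaker is pinned, and I handed the job in at about 30 s of the 64 s allowed. One thing went wrong: the blue look-alike drift fell over along the way.

- **Drift through both holes:** by eye, the carriage's hole lay toward (-x, -y), and the drift's tip dropped through on the first try. I pressed it down with about 8 N. The collar landed with the tip 13.5 mm above the table (14 mm expected), and a second, harder press moved it no further.
- **Drift back in the block:** it went back into its own hole and its tip stopped at 5.5 mm (6 mm expected). The picture shows its collar on the block.
- **Lock pin:** it passed through both holes with no felt contact. It seated with its tip at 23.9 mm (24 mm expected), and a second press didn't move it. The picture shows its collar flat on the ring.
- **Pushing force:** I set the presses to stop well under 30 N, at about 24 N. The forces I read stayed below 10 N, though I didn't log the peak at each stop.
- **Dish and bottle:** the areas around the seed dish and the dropper bottle look the same before and after, and the robot ended clear of everything.
- **Blue look-alike:** it stood upright behind the block at the start and was lying there by about 19 s. I felt no contact with it and don't know what tipped it, but the open gripper working nearby may have touched it. I left it lying because it was to be left alone.

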